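Carry the captured pieces over to the second rack in capture order

TASK

The four black pieces on the one maple rack stand in the order in which they were captured. Move them to the empty maple rack in the same order from left to right as you see it from the robot's side, each one set down gently and standing upright on the middle of its own brown disc, so that the game can be taken back on the second board. Do not tip a piece over, and leave the white pawn, the white king, the pewter bishop and the magnifier where they are.

Things in the scene. Friction and masses are not known exactly. Their poses are not given: they have to be found in the camera images.
- queen: Black plastic chess queen, 78 mm tall, round foot 38 mm across; slim stem 18 mm across below a collar 27 mm across at height 45 to 49 mm; flared crown 30 mm across at height 63 to 67 mm with a ring of small beads and a ball on top. About 45 g. Origin: centre of its underside, z up; it stands upright with its underside 17.5 mm above the table.
- rook: Black plastic chess rook (castle), 55 mm tall, round foot 35 mm across, stem 20 to 22 mm across, straight round tower head 28 mm across at height 39 to 55 mm with battlements on top. About 32 g. Origin: centre of its underside, z up; it stands upright with its underside 17.5 mm above the table.
- bishop: Black plastic chess bishop, 69 mm tall, round foot 35 mm across; stem 17 mm across at height 36 mm, collar 25 mm across at height 38 to 42 mm, pointed head (mitre) 24 mm across at height 50 mm. About 34 g. Origin: centre of its underside, z up; it stands upright with its underside 17.5 mm above the table.
- knight: Black plastic chess knight (horse's head), 67 mm tall, round foot 35 mm across. The head and neck are flat-sided, 20 mm thick along its y axis and about 30 to 38 mm long along its x axis, at heights 16 to 60 mm; the muzzle points along its +x. It looks roughly along the row, up to 0.4 rad off. About 36 g. Origin: centre of its underside, z up; it stands upright with its underside 17.5 mm above the table.
- queen_start: Fixed walnut disc, 44 mm across, 1.5 mm thick, let into the full rack: the place where the black queen stands at the start (it stays behind when the piece is taken). Origin: centre of the disc's underside, axes as the full rack's.
- rook_start: Fixed walnut disc, 44 mm across, 1.5 mm thick, let into the full rack: the place where the black rook stands at the start (it stays behind when the piece is taken). Origin: centre of the disc's underside, axes as the full rack's.
- bishop_start: Fixed walnut disc, 44 mm across, 1.5 mm thick, let into the full rack: the place where the black bishop stands at the start (it stays behind when the piece is taken). Origin: centre of the disc's underside, axes as the full rack's.
- knight_start: Fixed walnut disc, 44 mm across, 1.5 mm thick, let into the full rack: the place where the black knight stands at the start (it stays behind when the piece is taken). Origin: centre of the disc's underside, axes as the full rack's.
- full_rack: Maple rack holding the four pieces at the start, fixed, left or right of the other rack: board 66 mm wide (x), 260 long (y), 16 thick, at either end a cheek 8 thick, its top 28 mm above the table. Origin: centre of its underside; x away from the robot, y along the row, to the left seen from the robot, turned up to 0.35 rad. Its discs lie at x = 0, y = +90, +30, -30, -90 mm.
- empty_rack: The like maple rack, empty at the start, fixed, same measures and axes: four brown walnut discs, 44 mm across, at x = 0, y = +90 (leftmost), +30, -30 and -90 mm (rightmost), their tops 17.5 mm above the table. A piece belongs on the disc with the same y as its start disc has on the full rack.
- white_pawn: Bystander, not part of the job. White plastic pawn, 51 mm tall, foot 30 mm across, standing between the racks. Origin: centre of its underside.
- white_king: Bystander, not part of the job. White plastic king, 89 mm tall, foot 38 mm across, beyond the racks. Origin: centre of its underside.
- pewter_bishop: Bystander, not part of the job. Pewter bishop, grey metal, 104 mm tall, foot 53 mm across, beyond the racks. Origin: centre of its underside.
- magnifier: Bystander, not part of the job. Brass magnifier lying flat, rim 82 mm across and 10 mm high, handle along its +x to 145 mm, beyond the racks at the left. Origin: under the centre of the lens.
There are look-alikes about, which are no part of the job. Leave any blue or turquoise look-alike of the queen alone.

How it is judged:
At the end, for the whole second after the job is handed in: Each black piece stands upright (within 0.1 rad), at rest on the empty rack, within 12 mm along and across it of the disc with the same place in the row as the piece's start disc on the full rack; the white pawn, white king, pewter bishop and magnifier are within 20 mm of where they were (x of queen in the frame of empty_rack between -0.012 and 0.012 m and z of queen in the frame of empty_rack between 0.0135 and 0.0215 m and angle between each of queen, rook, bishop, knight's own z axis and vertical below 0.1 rad and linear speed of each of queen, rook, bishop, knight below 0.02 m/s and angular speed of each of queen, rook, bishop, knight below 0.3 rad/s and ((y of queen_start in the frame of full_rack between 0.07 and 0.11 m and y of queen in the frame of empty_rack between 0.078 and 0.102 m) or (y of queen_start in the frame of full_rack between 0.01 and 0.05 m and y of queen in the frame of empty_rack between 0.018 and 0.042 m) or (y of queen_start in the frame of full_rack between -0.05 and -0.01 m and y of queen in the frame of empty_rack between -0.042 and -0.018 m) or (y of queen_start in the frame of full_rack between -0.11 and -0.07 m and y of queen in the frame of empty_rack between -0.102 and -0.078 m)) and x of rook in the frame of empty_rack between -0.012 and 0.012 m and z of rook in the frame of empty_rack between 0.0135 and 0.0215 m and ((y of rook_start in the frame of full_rack between 0.07 and 0.11 m and y of rook in the frame of empty_rack between 0.078 and 0.102 m) or (y of rook_start in the frame of full_rack between 0.01 and 0.05 m and y of rook in the frame of empty_rack between 0.018 and 0.042 m) or (y of rook_start in the frame of full_rack between -0.05 and -0.01 m and y of rook in the frame of empty_rack between -0.042 and -0.018 m) or (y of rook_start in the frame of full_rack between -0.11 and -0.07 m and y of rook in the frame of empty_rack between -0.102 and -0.078 m)) and x of bishop in the frame of empty_rack between -0.012 and 0.012 m and z of bishop in the frame of empty_rack between 0.0135 and 0.0215 m and ((y of bishop_start in the frame of full_rack between 0.07 and 0.11 m and y of bishop in the frame of empty_rack between 0.078 and 0.102 m) or (y of bishop_start in the frame of full_rack between 0.01 and 0.05 m and y of bishop in the frame of empty_rack between 0.018 and 0.042 m) or (y of bishop_start in the frame of full_rack between -0.05 and -0.01 m and y of bishop in the frame of empty_rack between -0.042 and -0.018 m) or (y of bishop_start in the frame of full_rack between -0.11 and -0.07 m and y of bishop in the frame of empty_rack between -0.102 and -0.078 m)) and x of knight in the frame of empty_rack between -0.012 and 0.012 m and z of knight in the frame of empty_rack between 0.0135 and 0.0215 m and ((y of knight_start in the frame of full_rack between 0.07 and 0.11 m and y of knight in the frame of empty_rack between 0.078 and 0.102 m) or (y of knight_start in the frame of full_rack between 0.01 and 0.05 m and y of knight in the frame of empty_rack between 0.018 and 0.042 m) or (y of knight_start in the frame of full_rack between -0.05 and -0.01 m and y of knight in the frame of empty_rack between -0.042 and -0.018 m) or (y of knight_start in the frame of full_rack between -0.11 and -0.07 m and y of knight in the frame of empty_rack between -0.102 and -0.078 m)) and distance of each of white_pawn, white_king, pewter_bishop, magnifier from where it was at the start of the episode below 0.02 m); the robot touches nothing.
It fails at once if a black piece was tipped over (angle between any of queen, rook, bishop, knight's own z axis and vertical above 0.6 rad).
It fails at once if a black piece was let fall from more than about 18 mm ((contact force between queen and the fingers below 0.05 N and linear speed of queen above 0.6 m/s) or (contact force between rook and the fingers below 0.05 N and linear speed of rook above 0.6 m/s) or (contact force between bishop and the fingers below 0.05 N and linear speed of bishop above 0.6 m/s) or (contact force between knight and the fingers below 0.05 N and linear speed of knight above 0.6 m/s)).
It fails at once if the white pawn, the white king, the pewter bishop or the magnifier was disturbed (distance of any of white_pawn, white_king, pewter_bishop, magnifier from where it was at the start of the episode above 0.02 m).
It also fails if it takes over 96 s, if anything falls off the work surface, if the arm or the gripper's body presses on something with over 40 N, if the wrist force passes 120 N, or if a joint passes its speed limit or range.

ROBOT

A 6-joint arm with a two-finger parallel gripper is mounted at the origin on the work surface. World frame = base frame: x ahead of the robot, y to its left, z up, the work surface at z = 0. Lengths are in m, angles in rad, forces in N, time in s.
With the tool pointing down it reaches from about 0.35 to 0.775 m from the base axis. Payload 7.3 kg.
Tool frame: the origin (TCP) lies between the finger pads; the fingertips stand 17 mm ahead of it and the grasp point (between the pads) lies 2 mm behind it; z points along the fingers, y is the line along which they close (so a half turn about z gives the same grasp; the last joint's range is limited). The gripper opens to 92 mm and grips with 3 to 60 N. Pads are 19 mm wide; open, the fingers measure 130 mm over their backs; the gripper's body (75 mm by 190 mm) begins 47 mm behind the grasp point.
Start: joints at [-1.376, 0.342, 1.524, -0, 1.275, -0.146], TCP at [0.175, -0.495, 0.244] pointing down, gripper open.
Joint ranges: [-2.53, 2.53], [-0.77, 2.02], [0.04, 2.7], [-1, 4.14], [0.28, 2.66], [-3.11, 3.11]. Speed limits (rad/s): [2.57, 2.57, 3.14, 3.14, 3.14, 3.14].

INTERFACE

Orientations are given as [roll, pitch, yaw] about the fixed x, y, z axes, in that order (R = Rz(yaw) Ry(pitch) Rx(roll)).
In Python, from cell import robot, optics gives the robot as it stands.
- The arm moves only by the tool play_rows, never from a script. Its argument "rows" is a list of rows, each a list of 7 numbers: the shift along the tool's x, y, z in cm, then the turn, a rotation vector about the tool's x, y, z in rad, then the opening, from 0 (shut) to 1 (fully open). In form: [[tx, ty, tz, wx, wy, wz, grip], ...]. A call has 1 to 20 rows; each row is the pose to reach, as a shift and turn from the pose commanded when the call began, along the tool's axes at that moment; what a row does not reach only later rows make up. A row lasts 1/10 s, in which the tool goes at most 50 mm and 8.59 degrees, less where a joint would pass 70% of its speed; a pose out of reach is approached as far as the arm can. A call with a gripper value outside its range is refused whole. The fingers move at their own pace and stop on an object; "squeeze" is the grip in N (left out, the last holds). Time passes only in rows, so rows that repeat a pose let the fingers close. It gives the time, the measured TCP pose, the force, the opening and the grip force at its end, in the units of the state.
- robot.observe(): the state, without advancing time (a new reading comes with each control period).
- optics.read_camera(name): name is "side" or "top" or "wrist"; returns (picture, depth): 420x560x3 uint8, red, green, blue; 420x560 float32, m along the optical axis (not along the pixel's ray), 0 where there is no reading.
- optics.camera_model(name): a dict with "fx", "fy", "cx", "cy" (pixels), "dist" ([k1, k2, p1, p2, k3] as OpenCV has them; the pictures are not rectified), "origin" and "rotation" of the camera in the world; the wrist camera has in their place "tool_from_camera" (4x4, takes a point from camera to tool coordinates, whose origin is the TCP and whose axes are the flange's). Camera axes: x right, y up, looking along -z (the intrinsics and any distortion apply to the point x, -y, -z); pixel columns grow to the right and rows downward; lengths in m; the calibration is good to about 2 mm. A picture is of the moment at which its call begins: read the wrist's pose just before it. camera_model takes no time and is no camera call.
- robot.hand_in(): hands the job in; it is judged then, once.
The state is a dict: "time": time; "qpos": joint angles; "qvel": joint speeds; "joint_efforts": joint torques, N m; "tool_pos": TCP position; "tool_rot": TCP orientation; "contact_force": force on the tool from outside, world axes, zero at the start; "torque": the same for the moment, N m; "opening": finger opening in m; "grip_force": force on a finger pad.
Only numpy, scipy, OpenCV 4.12 (cv2) and the standard library are available. Lean on these libraries where they do the work, as an engineer would, in place of code of your own. Each camera call takes 0.05 s, during which the arm holds its last target. There are 200 camera calls.

## Working session

There is one attempt and no reset: what is moved stays moved. The work goes in short steps, Python scripts to look and compute and a tool call to move; the robot and the scene stay as the last step left them, time stands still between calls to the robot, and variables do not carry over. Pictures are saved under pics/ and viewed, at most 14 in all, crops included, and the job is handed in when it is done.

Besides the shell and the picture viewer there is one more tool, called after ">>>" by a JSON object that holds its "api" and its "payload". play_rows: Moves the arm, as the interface text tells. Its arguments: {"type":"object","properties":{"rows":{"type":"array"},"squeeze":{"type":"number"}},"required":["rows"]}

```bash
mkdir -p pics
python3 - <<'E'
from cell import robot, optics
import cv2,numpy as np
for n in ("top","side"):
    p,d=optics.read_camera(n); cv2.imwrite(f"pics/{n}0.png",p[:,:,::-1]); np.save(f"pics/{n}0.npy",d)
    m=optics.camera_model(n); print(n,{k:np.round(v,4).tolist() for k,v in m.items()})
s=robot.observe(); print(s['time'],s['tool_pos'],s['tool_rot'],s['opening'])
print(optics.camera_model("wrist"))
E
```

```text
top {'fx': 440.3326, 'fy': 440.3326, 'cx': 285.1538, 'cy': 203.8214, 'dist': [-0.0473, 0.0, 0.0, 0.0, 0.0], 'origin': [0.3783, 0.0149, 0.905], 'rotation': [0.1442, -0.0023, -1.5963]}
side {'fx': 444.1979, 'fy': 444.1979, 'cx': 272.6984, 'cy': 206.6724, 'dist': [0.0277, 0.0, 0.0, 0.0, 0.0], 'origin': [0.419, 0.5617, 0.684], 'rotation': [0.7499, -0.0096, -2.9596]}
0.1 [ 0.17544068 -0.49446194  0.24312748] [-3.14025714e+00 -2.25046048e-04  3.40778189e-01] 0.09177017924455723
{'fx': 328.19887766030376, 'fy': 328.19887766030376, 'cx': 279.78579384033685, 'cy': 202.83898365575723, 'dist': array([-0.04999856,  0.        ,  0.        ,  0.        ,  0.        ]), 'tool_from_camera': array([[ 5.12026081e-04,  9.51650160e-01,  3.07183513e-01,
         8.40375144e-02],
       [ 9.99999746e-01, -6.39455531e-04,  3.14183553e-04,
         3.49133679e-04],
       [ 4.95423025e-04,  3.07183274e-01, -9.51650246e-01,
        -1.40995555e-01],
       [ 0.00000000e+00,  0.00000000e+00,  0.00000000e+00,
         1.00000000e+00]])}
```

View pics/top0.png

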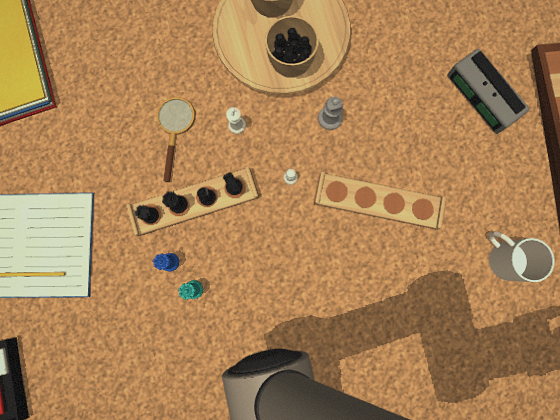

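View pics/side0.png

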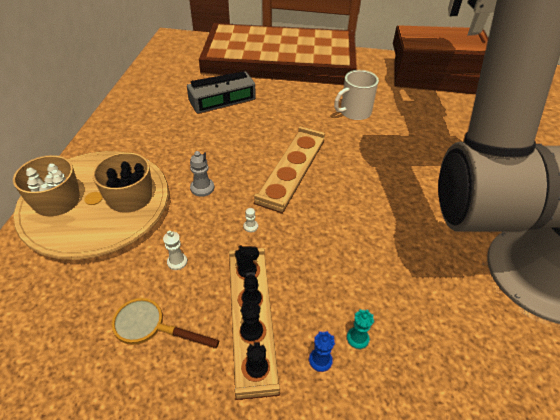

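```bash
cat > h.py <<'E'
import numpy as np,cv2
from scipy.spatial.transform import Rotation as R
from cell import robot,optics
def cam(n,s=None):
    m=optics.camera_model(n); K=np.array([[m['fx'],0,m['cx']],[0,m['fy'],m['cy']],[0,0,1]])
    if n=='wrist':
        T=np.eye(4);T[:3,:3]=R.from_euler('xyz',s['tool_rot']).as_matrix();T[:3,3]=s['tool_pos'];T=T@m['tool_from_camera']
    else:
        T=np.eye(4);T[:3,:3]=R.from_euler('xyz',m['rotation']).as_matrix() if np.size(m['rotation'])==3 else m['rotation'];T[:3,3]=m['origin']
    return K,np.array(m['dist']),T
def rays(n,uv,s=None):
    K,D,T=cam(n,s); q=cv2.undistortPoints(np.float64(uv).reshape(-1,1,2),K,D).reshape(-1,2)
    return np.c_[q[:,0],-q[:,1],-np.ones(len(q))]@T[:3,:3].T,T[:3,3]
def onz(n,uv,z,s=None):
    d,o=rays(n,uv,s); return o+d*((z-o[2])/d[:,2])[:,None]
def cloud(n,dep,s=None):
    h,w=dep.shape; uv=np.stack(np.meshgrid(np.arange(w),np.arange(h)),-1).reshape(-1,2)
    d,o=rays(n,uv,s); return (o+d*dep.reshape(-1,1)).reshape(h,w,3)
def proj(n,P,s=None):
    K,D,T=cam(n,s); q=(np.atleast_2d(P)-T[:3,3])@T[:3,:3]; q=q*[1,-1,-1]
    return cv2.projectPoints(q,np.zeros(3),np.zeros(3),K,D)[0].reshape(-1,2)
E
python3 - <<'E'
from h import *
for n in("top","side"):
    C=cloud(n,np.load(f"pics/{n}0.npy")); np.save(f"pics/{n}C.npy",C)
    for nm,sgn in(("full",1),("empty",-1)):
        P=C.reshape(-1,3); m=(P[:,2]>.010)&(P[:,2]<.032)&(P[:,0]>.3)&(P[:,0]<.65)
        if n=="top": b=(P[:,1]>.07)&(P[:,1]<.36) if sgn>0 else (P[:,1]<-.03)&(P[:,1]>-.38)
        else: b=(P[:,1]>.07)&(P[:,1]<.36) if sgn>0 else (P[:,1]<-.03)&(P[:,1]>-.38)
        uvm=(m&b).reshape(C.shape[:2]).astype(np.uint8)
        k,l,st,ce=cv2.connectedComponentsWithStats(uvm); i=1+np.argmax(st[1:,4])
        Q=P[(l==i).ravel()]
        print(n,nm,len(Q),cv2.minAreaRect(Q[:,:2].astype(np.float32)*1000),"zmed",np.median(Q[:,2]))
        if sgn>0 : print(" tablez",np.median(P[(abs(P[:,0]-.35)<.02)&(abs(P[:,1])<.05)][:,2]))
print("discs",onz("top",[[337,191],[365.5,197.5],[394,203.5],[423,209]],.0175))
i=cv2.imread("pics/top0.png")[150:310,110:300]; j=cv2.imread("pics/side0.png")[230:400,200:390]
cv2.imwrite("pics/c1.png",np.hstack([cv2.resize(i,(400,400*160//190),interpolation=2),cv2.resize(j,(400,336),interpolation=2)[:336]]))
E
```

```text
top full 3189 ((519.3641967773438, 198.19044494628906), (66.94295501708984, 259.7828063964844), 16.466814041137695) zmed 0.016962253800414495
 tablez -6.313677686009544e-05
top empty 4095 ((510.5870361328125, -183.939697265625), (259.9826965332031, 66.72342681884766), 76.70003509521484) zmed 0.016565863853244434
side full 4127 ((516.08740234375, 198.36190795898438), (65.93551635742188, 259.9158020019531), 16.32591438293457) zmed 0.016417422729554154
 tablez -6.61707805527656e-05
side empty 2463 ((507.0182189941406, -184.59591674804688), (263.45404052734375, 66.62911224365234), 76.70543670654297) zmed 0.016709058738108462
discs [[ 0.53092154 -0.09716756  0.0175    ]
 [ 0.5160001  -0.15497189  0.0175    ]
 [ 0.50214051 -0.21280621  0.0175    ]
 [ 0.4892901  -0.27180593  0.0175    ]]
```

View pics/c1.png

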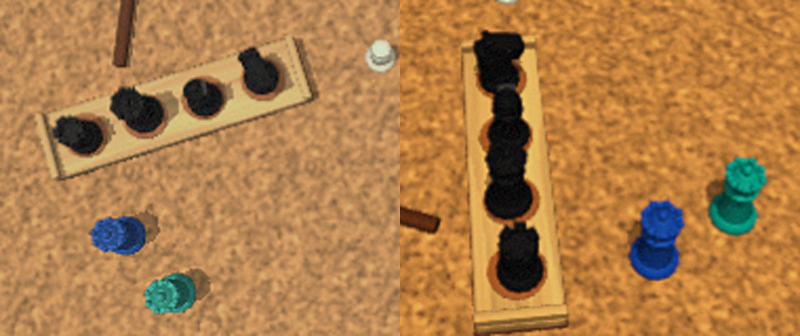

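Run:
```python
from h import *
a=.286;c=np.array([.518,.1983]); A=np.array([[np.cos(a),np.sin(a)],[-np.sin(a),np.cos(a)]])
for n in("top","side"):
    P=np.load(f"pics/{n}C.npy").reshape(-1,3); I=cv2.imread(f"pics/{n}0.png").max(2).ravel()
    L=(P[:,:2]-c)@A.T*1000; z=P[:,2]*1000-17.5
    for y in(90,30,-30,-90):
        m=(abs(L[:,0])<36)&(abs(L[:,1]-y)<28)&(z>8)
        Q=np.c_[L,z][m]; t=Q[Q[:,2]>Q[:,2].max()-14]
        cv=cv2.minEnclosingCircle(t[:,:2].astype(np.float32)); 
        print(n,y,m.sum(),"zmax",Q[:,2].max().round(1),"top n",len(t),"mean",t.mean(0).round(1),"circ",np.round(cv[0],1),round(cv[1],1))
        if y==-90:
            k=Q[(Q[:,2]>45)]; print("   knight rect",cv2.minAreaRect(k[:,:2].astype(np.float32)), len(k))
P=np.load("pics/topC.npy")
for nm,b in dict(pawn=(280,165,302,186),king=(225,105,248,135),pewter=(315,92,348,130),blue=(150,250,182,275)).items():
    Q=P[b[1]:b[3],b[0]:b[2]].reshape(-1,3);Q=Q[Q[:,2]>.03];print(nm,Q.mean(0).round(3),Q[:,2].max().round(3))
```

```text
top 90 283 zmax 58.0 top n 185 mean [-1.1 90.4 52.2] circ [-1.  91.4] 14.7
top 30 344 zmax 80.0 top n 197 mean [ 2.8 29.5 70. ] circ [ 2.7 29.4] 15.5
top -30 215 zmax 71.0 top n 88 mean [ -1.8 -32.5  61.5] circ [ -1.7 -32.5] 11.0
top -90 256 zmax 69.2 top n 147 mean [  2.1 -90.2  60.4] circ [  2.  -89.4] 18.6
   knight rect ((0.7631454467773438, -90.07698059082031), (40.24951934814453, 19.784408569335938), 11.964405059814453) 215
side 90 515 zmax 57.5 top n 326 mean [-3.5 92.  51.1] circ [-3.8 91. ] 14.6
side 30 631 zmax 80.3 top n 257 mean [ 0.4 30.6 69.7] circ [ 0.3 29. ] 15.9
side -30 397 zmax 69.7 top n 125 mean [ -4.1 -30.8  60.9] circ [ -4.1 -32. ] 11.7
side -90 515 zmax 68.7 top n 174 mean [  1.5 -87.2  59.8] circ [  0.2 -87.8] 18.2
   knight rect ((-1.7420997619628906, -88.79298400878906), (41.12525177001953, 20.811498641967773), 14.842535018920898) 297
pawn [ 0.564 -0.003  0.046] 0.053
king [0.672 0.106 0.085] 0.905
pewter [ 0.679 -0.086  0.093] 0.905
blue [0.396 0.244 0.078] 0.905
```

>>> {"api": "play_rows", "payload": {"rows": [[0,0,0,0,0,-0.15,1],[0,0,0,0,0,-0.3,1],[0,0,0,0,0,-0.45,1],[0,0,0,0,0,-0.6,1],[0,0,0,0,0,-0.75,1],[0,0,0,0,0,-0.9,1],[0,0,0,0,0,-1.0,1],[0,0,0,0,0,-1.0,1]]}}

```text
time: 0.9
tool_pos: [0.1754, -0.4946, 0.2434]
tool_rot: [-3.141, -0.001, 1.342]
contact_force: [0.3, -0.0, 0.5]
opening: 0.0922
grip_force: 0.0
```

>>> {"api": "play_rows", "payload": {"rows": [[4,8,0,0,0,0,1],[8,14,0,0,0,0,1],[12,17.8,0,0,0,0,1],[16,17.8,0,0,0,0,1],[21,17.8,0,0,0,-0.1,1],[26,17.8,0,0,0,-0.1,1],[31,17.8,0,0,0,-0.2,1],[36,17.8,0,0,0,-0.2,1],[41,17.8,0,0,0,-0.3,1],[46,17.8,0,0,0,-0.3,1],[51,17.8,0,0,0,-0.4,1],[56,17.8,0,0,0,-0.4,1],[61,17.8,0,0,0,-0.515,1],[66,17.8,0,0,0,-0.515,1],[71,17.8,0,0,0,-0.515,1],[75.5,17.8,0,0,0,-0.515,1],[75.5,17.8,0,0,0,-0.515,1],[75.5,17.8,0,0,0,-0.515,1],[75.5,17.8,0,0,0,-0.515,1],[75.5,17.8,0,0,0,-0.515,1]]}}

```text
time: 2.9
tool_pos: [0.5207, 0.1987, 0.2435]
tool_rot: [-3.141, 0.0, 1.854]
contact_force: [-0.4, -0.3, -0.1]
opening: 0.092
grip_force: 0.0
```

```bash
cat > look.py <<'E'
import sys
from h import *
s=robot.observe(); p,d=optics.read_camera("wrist"); n=sys.argv[1]
cv2.imwrite(f"pics/{n}.png",p[:,:,::-1]); np.savez(f"pics/{n}.npz",d=d,p=s['tool_pos'],r=s['tool_rot'])
C=cloud("wrist",d,s); a=.286;c=np.array([.518,.1983]); A=np.array([[np.cos(a),np.sin(a)],[-np.sin(a),np.cos(a)]])
P=C.reshape(-1,3); L=(P[:,:2]-c)@A.T*1000; z=P[:,2]*1000-17.5
print(s['time'],s['tool_pos'],s['tool_rot'])
for y in(90,30,-30,-90):
    m=(abs(L[:,0])<36)&(abs(L[:,1]-y)<28)&(z>8)&(z<85)
    if m.sum()<50: continue
    Q=np.c_[L,z][m]; zm=np.percentile(Q[:,2],99.7); t=Q[Q[:,2]>zm-14]
    cv=cv2.minEnclosingCircle(t[:,:2].astype(np.float32))
    print(y,m.sum(),"zmax",zm.round(1),len(t),"mean",t.mean(0).round(1),"circ",np.round(cv[0],1),round(cv[1],1),"rect",cv2.minAreaRect(t[:,:2].astype(np.float32)))
m=(z+17.5>10)&(z<14)&(abs(L[:,0])<45)&(abs(L[:,1])<150); print("rack",m.sum(),cv2.minAreaRect(P[m][:,:2].astype(np.float32)*1000))
E
python3 look.py w1
```

```text
2.9 [0.5206686  0.19874763 0.24346463] [-3.14069883e+00  4.39505670e-04  1.85383533e+00]
90 807 zmax 56.8 788 mean [-2.8 90.3 51.8] circ [-2.9 90.2] 14.5 rect ((-2.660647392272949, 90.05741882324219), (27.843002319335938, 27.67209243774414), 81.35415649414062)
30 1077 zmax 78.4 841 mean [ 1.2 30.2 69.3] circ [ 1.3 29.6] 15.7 rect ((1.3880615234375, 29.670978546142578), (29.523046493530273, 29.32476806640625), 69.16445922851562)
-30 804 zmax 68.9 357 mean [ -3.  -30.4  60.4] circ [ -2.3 -32.1] 11.9 rect ((-3.1357998847961426, -31.083072662353516), (21.64726448059082, 20.23015785217285), 83.21415710449219)
-90 1157 zmax 67.8 534 mean [  2.1 -87.2  59.1] circ [  1.6 -89.4] 18.7 rect ((1.139225959777832, -88.32984924316406), (35.94673538208008, 19.160072326660156), 11.907068252563477)
rack 9657 ((517.2894287109375, 197.93716430664062), (66.40180969238281, 258.6583557128906), 16.355690002441406)
```

View pics/w1.png

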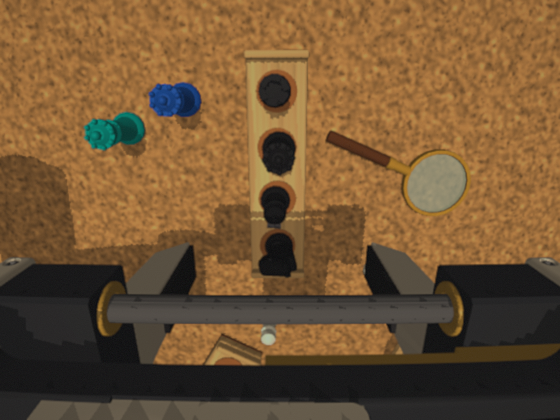

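>>> {"api": "play_rows", "payload": {"rows": [[4.5,-0.55,3,0,0,0,1],[9.06,-0.55,6,0,0,0,1],[9.06,-0.55,9,0,0,0,0.8],[9.06,-0.55,12,0,0,0,0.7],[9.06,-0.55,15,0,0,0,0.6],[9.06,-0.55,17,0,0,0,0.5],[9.06,-0.55,18.1,0,0,0,0.45],[9.06,-0.55,18.1,0,0,0,0.45],[9.06,-0.55,18.1,0,0,0,0.45],[9.06,-0.55,18.1,0,0,0,0.4],[9.06,-0.55,18.1,0,0,0,0.36],[9.06,-0.55,18.1,0,0,0,0.33],[9.06,-0.55,18.1,0,0,0,0.3],[9.06,-0.55,18.1,0,0,0,0.2],[9.06,-0.55,18.1,0,0,0,0.1],[9.06,-0.55,18.1,0,0,0,0.0],[9.06,-0.55,18.1,0,0,0,0.0],[9.06,-0.55,18.1,0,0,0,0.0]], "squeeze": 8}}

```text
time: 4.75
tool_pos: [0.4902, 0.2852, 0.0629]
tool_rot: [3.141, 0.0, 1.856]
contact_force: [-1.2, 0.6, 4.4]
opening: 0.0275
grip_force: 8.0
```

>>> {"api": "play_rows", "payload": {"rows": [[0,0,-1,0,0,0,0],[0,0,-3,0,0,0,0],[0,0,-6,0,0,0,0],[0,0,-10,0,0,0,0],[0,0,-14,0,0,0,0],[-3,-0.9,-16,0,0,0.05,0],[-7,-2,-16,0,0,0.1,0],[-11.5,-3.4,-16,0,0,0.15,0],[-16,-4.8,-16,0,0,0.2,0],[-20.5,-6.1,-16,0,0,0.25,0],[-25,-7.4,-16,0,0,0.3,0],[-29.5,-8.8,-16,0,0,0.35,0],[-34,-10.1,-16,0,0,0.4,0],[-38.5,-11.5,-16,0,0,0.45,0],[-43,-12.8,-16,0,0,0.5,0],[-47.5,-14.1,-16,0,0,0.517,0],[-51,-15.2,-16,0,0,0.517,0],[-53.4,-15.9,-16,0,0,0.517,0],[-53.4,-15.9,-16,0,0,0.517,0],[-53.4,-15.9,-16,0,0,0.517,0]]}}

```text
time: 6.75
tool_pos: [0.4874, -0.272, 0.2226]
tool_rot: [-3.141, -0.001, 1.338]
contact_force: [0.8, -0.4, -0.2]
opening: 0.0273
grip_force: 8.0
```

```bash
cat > lookE.py <<'E'
import sys
from h import *
s=robot.observe(); p,d=optics.read_camera("wrist"); n=sys.argv[1]
cv2.imwrite(f"pics/{n}.png",p[:,:,::-1]); np.savez(f"pics/{n}.npz",d=d,p=s['tool_pos'],r=s['tool_rot'])
C=cloud("wrist",d,s); a=-.232;c=np.array([.509,-.1842]); A=np.array([[np.cos(a),np.sin(a)],[-np.sin(a),np.cos(a)]])
P=C.reshape(-1,3); L=(P[:,:2]-c)@A.T*1000; z=P[:,2]*1000-17.5
print(s['time'],s['tool_pos'],s['tool_rot'],s['opening'],"rackframe",A@(s['tool_pos'][:2]-c)*1000)
for y in(90,30,-30,-90):
    print(y,"disc px",proj("wrist",np.r_[c+A.T@[0,y/1000],.0175],s).round(1))
    m=(abs(L[:,0])<36)&(abs(L[:,1]-y)<28)&(z>8)&(z<85)
    if m.sum()<50: continue
    Q=np.c_[L,z][m]; zm=np.percentile(Q[:,2],99.7); t=Q[Q[:,2]>zm-14]
    cv=cv2.minEnclosingCircle(t[:,:2].astype(np.float32))
    print(y,m.sum(),"zmax",zm.round(1),len(t),"circ",np.round(cv[0],1),round(cv[1],1),"rect",cv2.minAreaRect(t[:,:2].astype(np.float32)))
m=(z+17.5>10)&(z<14)&(abs(L[:,0])<45)&(abs(L[:,1])<150); print("rack",m.sum(),cv2.minAreaRect(P[m][:,:2].astype(np.float32)*1000))
E
python3 lookE.py w2
```

```text
6.75 [ 0.4874425  -0.2720223   0.22263352] [-3.14103805e+00 -5.57848065e-04  1.33761574e+00] 0.027303994241021076 rackframe [ -0.7874578  -90.42600288]
90 disc px [[280.1  -9.5]]
30 disc px [[280.1  58.6]]
-30 disc px [[280.1 121.1]]
-90 disc px [[280.1 177.9]]
rack 13763 ((503.60626220703125, -206.98138427734375), (212.58316040039062, 66.52266693115234), 76.60738372802734)
```

View pics/w2.png

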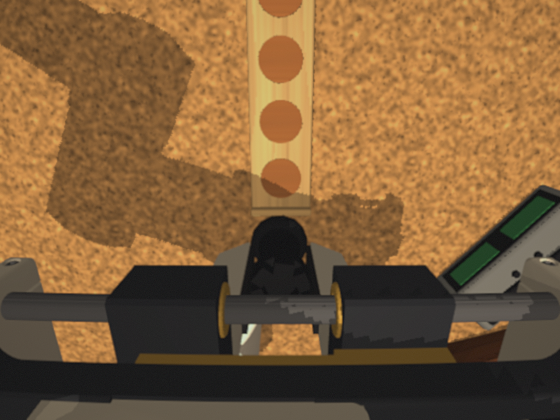

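>>> {"api": "play_rows", "payload": {"rows": [[5,0.08,0,0,0,0,0],[10,0.08,0,0,0,0,0],[15,0.08,3,0,0,0,0],[18.14,0.08,6,0,0,0,0],[18.14,0.08,9,0,0,0,0],[18.14,0.08,12,0,0,0,0],[18.14,0.08,14,0,0,0,0],[18.14,0.08,15,0,0,0,0],[18.14,0.08,15.5,0,0,0,0],[18.14,0.08,15.8,0,0,0,0],[18.14,0.08,15.95,0,0,0,0],[18.14,0.08,15.95,0,0,0,0],[18.14,0.08,15.95,0,0,0,0],[18.14,0.08,15.95,0,0,0,0.35],[18.14,0.08,15.95,0,0,0,0.45],[18.14,0.08,15.95,0,0,0,0.5],[18.14,0.08,15.95,0,0,0,0.5],[18.14,0.08,15.95,0,0,0,0.5]]}}

```text
time: 8.6
tool_pos: [0.5302, -0.0957, 0.0632]
tool_rot: [3.142, 0.0, 1.339]
contact_force: [0.5, -0.2, 1.2]
opening: 0.0459
grip_force: 0.0
```

>>> {"api": "play_rows", "payload": {"rows": [[0,0,-2,0,0,0,0.5],[0,0,-5,0,0,0,0.6],[0,0,-9,0,0,0,0.7],[2,-0.6,-12,0,0,0,0.7],[6.5,-1.9,-12,0,0,-0.1,0.7],[11,-3.3,-12,0,0,-0.2,0.7],[15.5,-4.6,-12,0,0,-0.3,0.7],[20,-6,-12,0,0,-0.4,0.7],[24.5,-7.4,-12,0,0,-0.5,0.6],[29,-8.7,-12,0,0,-0.518,0.6],[31,-9.33,-12,0,0,-0.518,0.6],[31,-9.33,-10,0,0,-0.518,0.5],[31,-9.33,-7,0,0,-0.518,0.5],[31,-9.33,-4,0,0,-0.518,0.5],[31,-9.33,-2.2,0,0,-0.518,0.45],[31,-9.33,-1.63,0,0,-0.518,0.45],[31,-9.33,-1.63,0,0,-0.518,0.45],[31,-9.33,-1.63,0,0,-0.518,0.4],[31,-9.33,-1.63,0,0,-0.518,0.36],[31,-9.33,-1.63,0,0,-0.518,0.34]]}}

```text
time: 10.6
tool_pos: [0.5112, 0.2276, 0.0805]
tool_rot: [3.14, 0.0, 1.857]
contact_force: [-0.4, -0.8, 0.5]
opening: 0.0317
grip_force: 0.0
```

>>> {"api": "play_rows", "payload": {"rows": [[0,0,0,0,0,0,0.3],[0,0,0,0,0,0,0.25],[0,0,0,0,0,0,0.15],[0,0,0,0,0,0,0],[0,0,0,0,0,0,0],[0,0,0,0,0,0,0]]}}

```text
time: 11.2
tool_pos: [0.511, 0.2275, 0.0801]
tool_rot: [3.141, 0.0, 1.857]
contact_force: [-2.4, -0.7, 5.8]
opening: 0.0287
grip_force: 8.0
```

>>> {"api": "play_rows", "payload": {"rows": [[0,0,-1,0,0,0,0],[0,0,-3,0,0,0,0],[0,0,-6,0,0,0,0],[0,0,-10,0,0,0,0],[-2,-0.6,-13,0,0,0.05,0],[-6,-1.7,-13,0,0,0.1,0],[-10.5,-2.9,-13,0,0,0.15,0],[-15,-4.2,-13,0,0,0.2,0],[-19.5,-5.5,-13,0,0,0.3,0],[-24,-6.7,-13,0,0,0.4,0],[-28.5,-8,-13,0,0,0.5,0],[-33,-9.3,-13,0,0,0.518,0],[-36.83,-10.33,-13,0,0,0.518,0],[-36.83,-10.33,-13,0,0,0.518,0],[-36.83,-10.33,-10,0,0,0.518,0],[-36.83,-10.33,-7,0,0,0.518,0],[-36.83,-10.33,-4,0,0,0.518,0],[-36.83,-10.33,-2,0,0,0.518,0],[-36.83,-10.33,-1,0,0,0.518,0],[-36.83,-10.33,-1,0,0,0.518,0]]}}

```text
time: 13.2
tool_pos: [0.515, -0.1543, 0.0887]
tool_rot: [-3.139, -0.0, 1.339]
contact_force: [0.7, -0.2, -0.4]
opening: 0.0286
grip_force: 8.0
```

>>> {"api": "play_rows", "payload": {"rows": [[-0.05,0.1,0.3,0,0,0,0],[-0.05,0.1,0.6,0,0,0,0],[-0.05,0.1,0.75,0,0,0,0],[-0.05,0.1,0.85,0,0,0,0],[-0.05,0.1,0.85,0,0,0,0],[-0.05,0.1,0.85,0,0,0,0],[-0.05,0.1,0.85,0,0,0,0.35],[-0.05,0.1,0.85,0,0,0,0.45],[-0.05,0.1,0.85,0,0,0,0.5],[-0.05,0.1,0.85,0,0,0,0.5],[-0.05,0.1,0.85,0,0,0,0.5]]}}

```text
time: 14.3
tool_pos: [0.5164, -0.1558, 0.081]
tool_rot: [3.142, 0.0, 1.339]
contact_force: [0.2, 0.6, -0.4]
opening: 0.0456
grip_force: 0.0
```

>>> {"api": "play_rows", "payload": {"rows": [[0,0,-2,0,0,0,0.5],[0,0,-5,0,0,0,0.6],[0,0,-9,0,0,0,0.7],[2,-0.4,-12,0,0,0,0.7],[6.5,-1.4,-12,0,0,-0.1,0.7],[11,-2.3,-12,0,0,-0.2,0.7],[15.5,-3.3,-12,0,0,-0.3,0.7],[20,-4.2,-12,0,0,-0.4,0.7],[24.5,-5.2,-12,0,0,-0.5,0.6],[29,-6.1,-12,0,0,-0.518,0.6],[31.66,-6.7,-12,0,0,-0.518,0.6],[31.66,-6.7,-10,0,0,-0.518,0.5],[31.66,-6.7,-7,0,0,-0.518,0.5],[31.66,-6.7,-4,0,0,-0.518,0.5],[31.66,-6.7,-1,0,0,-0.518,0.45],[31.66,-6.7,1,0,0,-0.518,0.45],[31.66,-6.7,2.05,0,0,-0.518,0.45],[31.66,-6.7,2.05,0,0,-0.518,0.4],[31.66,-6.7,2.05,0,0,-0.518,0.35],[31.66,-6.7,2.05,0,0,-0.518,0.3]]}}

```text
time: 16.3
tool_pos: [0.5248, 0.1679, 0.0618]
tool_rot: [3.139, 0.0, 1.857]
contact_force: [0.0, 0.6, 0.2]
opening: 0.0291
grip_force: 0.0
```

>>> {"api": "play_rows", "payload": {"rows": [[0,0,0,0,0,0,0.27],[0,0,0,0,0,0,0.22],[0,0,0,0,0,0,0.15],[0,0,0,0,0,0,0],[0,0,0,0,0,0,0],[0,0,0,0,0,0,0]]}}

```text
time: 16.9
tool_pos: [0.5243, 0.1678, 0.0612]
tool_rot: [3.141, 0.0, 1.857]
contact_force: [-1.1, -0.4, 6.4]
opening: 0.0238
grip_force: 8.0
```

>>> {"api": "play_rows", "payload": {"rows": [[0,0,-1,0,0,0,0],[0,0,-3,0,0,0,0],[0,0,-6,0,0,0,0],[0,0,-10,0,0,0,0],[-2,-0.7,-13,0,0,0.05,0],[-6,-2.2,-13,0,0,0.1,0],[-10.5,-3.8,-13,0,0,0.15,0],[-15,-5.4,-13,0,0,0.2,0],[-19.5,-7,-13,0,0,0.3,0],[-24,-8.6,-13,0,0,0.4,0],[-28.5,-10.2,-13,0,0,0.5,0],[-33,-11.8,-13,0,0,0.518,0],[-35.94,-12.89,-13,0,0,0.518,0],[-35.94,-12.89,-13,0,0,0.518,0],[-35.94,-12.89,-10,0,0,0.518,0],[-35.94,-12.89,-7,0,0,0.518,0],[-35.94,-12.89,-4,0,0,0.518,0],[-35.94,-12.89,-2,0,0,0.518,0],[-35.94,-12.89,-1,0,0,0.518,0],[-35.94,-12.89,-1,0,0,0.518,0]]}}

```text
time: 18.9
tool_pos: [0.5012, -0.2125, 0.0697]
tool_rot: [-3.139, -0.001, 1.339]
contact_force: [-0.0, -0.1, -0.7]
opening: 0.0235
grip_force: 8.0
```

>>> {"api": "play_rows", "payload": {"rows": [[-0.05,0.1,0.3,0,0,0,0],[-0.05,0.1,0.6,0,0,0,0],[-0.05,0.1,0.75,0,0,0,0],[-0.05,0.1,0.83,0,0,0,0],[-0.05,0.1,0.83,0,0,0,0],[-0.05,0.1,0.83,0,0,0,0],[-0.05,0.1,0.83,0,0,0,0.3],[-0.05,0.1,0.83,0,0,0,0.4],[-0.05,0.1,0.83,0,0,0,0.5],[-0.05,0.1,0.83,0,0,0,0.5],[-0.05,0.1,0.83,0,0,0,0.5]]}}

```text
time: 20.0
tool_pos: [0.5025, -0.2141, 0.0622]
tool_rot: [3.142, 0.0, 1.339]
contact_force: [-0.3, 0.1, 0.5]
opening: 0.0456
grip_force: 0.0
```

>>> {"api": "play_rows", "payload": {"rows": [[0,0,-2,0,0,0,0.5],[0,0,-5,0,0,0,0.6],[0,0,-9,0,0,0,0.7],[0,0,-13,0,0,0,0.7],[2,-0.7,-17,0,0,0.1,0.7],[6.5,-2.2,-18,0,0,0.2,0.7],[11,-3.8,-18,0,0,0.3,0.7],[15.5,-5.4,-18,0,0,0.4,0.7],[20,-7,-18,0,0,0.5,0.7],[24.5,-8.5,-18,0,0,0.6,0.7],[27.28,-9.37,-18,0,0,0.7,0.7],[27.28,-9.37,-18,0,0,0.82,0.7],[27.28,-9.37,-18,0,0,0.82,0.7],[27.28,-9.37,-18,0,0,0.82,0.7],[27.28,-9.37,-18,0,0,0.82,0.7]]}}

```text
time: 21.5
tool_pos: [0.4742, 0.0723, 0.2422]
tool_rot: [3.141, 0.0, 0.52]
contact_force: [0.7, -0.8, -0.1]
opening: 0.0646
grip_force: 0.0
```

```bash
python3 look.py w3
python3 - <<'E'
from h import *
i=cv2.imread("pics/w3.png"); p,d=optics.read_camera("side"); s=p[120:320,200:400,::-1]
cv2.imwrite("pics/c3.png",np.hstack([i[:300,130:430],cv2.resize(s,(300,300),interpolation=2)]))
z=np.load("pics/w3.npz");S=dict(tool_pos=z['p'],tool_rot=z['r']);C=cloud("wrist",z['d'],S).reshape(-1,3)
a=.286;c=np.array([.518,.1983]); A=np.array([[np.cos(a),np.sin(a)],[-np.sin(a),np.cos(a)]]);L=(C[:,:2]-c)@A.T*1000;h=C[:,2]*1000-17.5
for lo,hi in((2,12),(16,30),(30,45),(45,58),(58,70)):
    m=(abs(L[:,0])<33)&(abs(L[:,1]+90)<28)&(h>lo)&(h<hi)
    if m.sum()>5: print(lo,hi,m.sum(),cv2.minAreaRect(L[m].astype(np.float32)))
E
```

```text
21.5 [0.47415441 0.07231788 0.24220249] [3.14143998e+00 5.96601897e-05 5.19981804e-01]
-90 1102 zmax 68.7 744 mean [  1.9 -89.4  59.9] circ [  1.4 -89.8] 19.0 rect ((0.8438968658447266, -89.85575103759766), (36.8654899597168, 19.114748001098633), 12.8582763671875)
rack 15099 ((517.5728759765625, 197.80184936523438), (66.9597396850586, 259.95660400390625), 16.369972229003906)
2 12 182 ((-0.6037745475769043, -88.56854248046875), (30.214147567749023, 36.82337188720703), 20.343812942504883)
45 58 516 ((-0.3624229431152344, -89.6268539428711), (40.995975494384766, 20.25154685974121), 13.312121391296387)
58 70 476 ((0.9999141693115234, -89.76495361328125), (24.258895874023438, 18.805749893188477), 12.924895286560059)
```

View pics/c3.png

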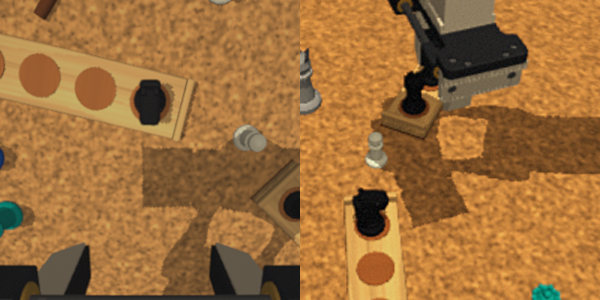

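>>> {"api": "play_rows", "payload": {"rows": [[4,0,0,0,0,0,0.6],[7.99,-0.05,3,0,0,0,0.6],[7.99,-0.05,6,0,0,0,0.6],[7.99,-0.05,9,0,0,0,0.55],[7.99,-0.05,12,0,0,0,0.5],[7.99,-0.05,15,0,0,0,0.5],[7.99,-0.05,17,0,0,0,0.45],[7.99,-0.05,18.2,0,0,0,0.4],[7.99,-0.05,18.47,0,0,0,0.4],[7.99,-0.05,18.47,0,0,0,0.35],[7.99,-0.05,18.47,0,0,0,0.3],[7.99,-0.05,18.47,0,0,0,0.27],[7.99,-0.05,18.47,0,0,0,0.24],[7.99,-0.05,18.47,0,0,0,0.2],[7.99,-0.05,18.47,0,0,0,0.1],[7.99,-0.05,18.47,0,0,0,0],[7.99,-0.05,18.47,0,0,0,0],[7.99,-0.05,18.47,0,0,0,0]]}}

```text
time: 23.4
tool_pos: [0.5435, 0.113, 0.058]
tool_rot: [3.141, -0.001, 0.519]
contact_force: [-0.3, 0.3, 5.8]
opening: 0.0197
grip_force: 8.0
```

>>> {"api": "play_rows", "payload": {"rows": [[0,0,-1,0,0,0,0],[0,0,-3,0,0,0,0],[0,0,-6,0,0,0,0],[0,0,-10,0,0,0,0],[-1.5,2,-13,0,0,-0.05,0],[-4,5.2,-13,0,0,-0.15,0],[-6.6,8.5,-13,0,0,-0.25,0],[-9.2,11.8,-13,0,0,-0.35,0],[-11.8,15.1,-13,0,0,-0.45,0],[-14.4,18.4,-13,0,0,-0.55,0],[-17,21.8,-13,0,0,-0.65,0],[-19.6,25.1,-13,0,0,-0.75,0],[-22.2,28.5,-13,0,0,-0.82,0],[-23.88,30.66,-13,0,0,-0.82,0],[-23.88,30.66,-10,0,0,-0.82,0],[-23.88,30.66,-7,0,0,-0.82,0],[-23.88,30.66,-4,0,0,-0.82,0],[-23.88,30.66,-2,0,0,-0.82,0],[-23.88,30.66,-1,0,0,-0.82,0],[-23.88,30.66,-1,0,0,-0.82,0]]}}

```text
time: 25.4
tool_pos: [0.4873, -0.2713, 0.0666]
tool_rot: [-3.139, -0.001, 1.339]
contact_force: [0.4, -0.2, -0.5]
opening: 0.02
grip_force: 8.0
```

>>> {"api": "play_rows", "payload": {"rows": [[0,0.1,0.3,0,0,0,0],[0,0.1,0.6,0,0,0,0],[0,0.1,0.75,0,0,0,0],[0,0.1,0.84,0,0,0,0],[0,0.1,0.84,0,0,0,0],[0,0.1,0.84,0,0,0,0],[0,0.1,0.84,0,0,0,0.3],[0,0.1,0.84,0,0,0,0.4],[0,0.1,0.84,0,0,0,0.5],[0,0.1,0.84,0,0,0,0.5],[0,0.1,0.84,0,0,0,0.5],[0,0.1,-2,0,0,0,0.5],[0,0.1,-6,0,0,0,0.6],[0,0.1,-10,0,0,0,0.6],[0,0.1,-14,0,0,0,0.6],[-4,0.1,-18,0,0,0,0.6],[-8,0.1,-19,0,0,0,0.6],[-8,0.1,-19,0,0,0,0.6],[-8,0.1,-19,0,0,0,0.6]]}}

```text
time: 27.3
tool_pos: [0.4699, -0.3502, 0.2573]
tool_rot: [-3.141, -0.0, 1.337]
contact_force: [-0.1, 0.5, -0.7]
opening: 0.0551
grip_force: 0.0
```

```bash
python3 lookE.py w4
python3 - <<'E'
from h import *
p,d=optics.read_camera("top"); q,d2=optics.read_camera("side")
cv2.imwrite("pics/c4.png",np.hstack([cv2.resize(p[80:260,130:460,::-1],(400,218)),cv2.resize(q[100:280,130:460,::-1],(400,218))]))
P=cloud("top",d).reshape(-1,3);a=-.232;c=np.array([.509,-.1842]);A=np.array([[np.cos(a),np.sin(a)],[-np.sin(a),np.cos(a)]])
P2=cloud("side",d2).reshape(-1,3)
for n,X in(("top",P),("side",P2)):
  L=(X[:,:2]-c)@A.T*1000;z=X[:,2]*1000-17.5
  for y in(90,30,-30,-90):
    m=(abs(L[:,0])<36)&(abs(L[:,1]-y)<28)&(z>8)&(z<90)
    if m.sum()<40: continue
    Q=np.c_[L,z][m];t=Q[Q[:,2]>np.percentile(Q[:,2],99.5)-14];print(n,y,m.sum(),t[:,2].max().round(1),np.round(cv2.minEnclosingCircle(t[:,:2].astype(np.float32))[0],1))
E
```

```text
27.3 [ 0.46994551 -0.35020737  0.25725348] [-3.14142860e+00 -4.40019345e-04  1.33683384e+00] 0.05510610003335244 rackframe [ 1.60980776e-01 -1.70539363e+02]
90 disc px [[278.7 -87.9]]
30 disc px [[278.9 -20.8]]
-30 disc px [[279.   42.2]]
-30 857 zmax 69.5 463 circ [ -0.  -31.6] 11.4 rect ((0.13422203063964844, -31.227943420410156), (19.827787399291992, 20.828935623168945), 0.019658269360661507)
-90 disc px [[279.1 100.5]]
-90 1003 zmax 68.7 659 circ [  1.4 -89.3] 18.3 rect ((0.8905715942382812, -89.31639099121094), (19.126781463623047, 34.85322189331055), 0.5189098119735718)
rack 6646 ((495.63177490234375, -241.58828735351562), (140.82652282714844, 66.43026733398438), 76.58099365234375)
top 90 239 58.4 [ 1.9 90.7]
top 30 298 78.7 [ 1.8 26.7]
top -30 248 69.0 [  1.5 -30.2]
top -90 321 69.1 [  2.3 -88.3]
side 90 309 57.8 [-0.2 90.1]
side 30 353 78.6 [-1.3 24.4]
side -30 218 68.4 [ -2.9 -30.9]
side -90 236 67.4 [ -4.4 -89.1]
```

View pics/c4.png

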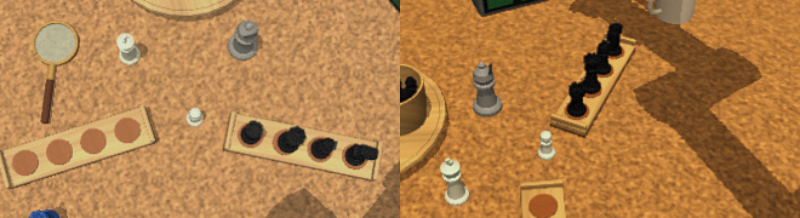

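```bash
python3 -c "
from cell import robot
print(robot.hand_in())"
```

```text
the job is handed in; nothing more can be done
None
```

I moved all four black pieces to the empty rack in their original order (rook, queen, bishop, knight from the left) and handed the job in at about 27 s; the last pictures show them upright, the queen about 5 mm off its disc's centre along the row and the others within about 3 mm (12 mm allowed), and the white pawn, white king, pewter bishop and magnifier look unmoved, though `hand_in()` gave no verdict.

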